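# Hang the rinse basket on the sprung drying hooks

## Task

Move the wire rinse basket with its two boards from the plain hooks of the rinse stand to the sprung hooks of the blue drying stand, keeping it level and never setting it down on the way. At the drying stand, push the red grip bar gently back against the orange spring keepers until it clears the upturned hook tips (stop before the keepers bottom out), press it down until it rests fully in both hooks, and let go. Go easy on both stands, and leave the boards in the basket and the multimeter, flux bottle and solder spool where they are.

Things in the scene. Friction and masses are not known exactly. Their poses are not given: they have to be found in the camera images.
- basket: Stainless wire basket, 80 (x) by 134 (y) by 45 mm deep, about 0.3 kg (varies), loose, hanging on the rinse stand at the start. Origin at the centre of its underside, z up. A rigid bail of two straps (14 x 3 mm, at y = +-65.5 mm) rises to a red square grip bar along y. The bail encloses the hook arms: raise the bar 20 to 60 mm, then move out (or in) along the stand's x.
- grip_bar (a point): Centre of the red grip bar, 150 mm above the basket's underside. The bar is 12 mm square and 134 mm long along the basket's y; its underside is 6 mm below this point. Grip it here from above, fingers closing along the basket's x.
- board_a: Small purple circuit board, 50 x 32 x 5 mm, 18 g, lying loose on the basket floor (3 mm thick). Origin at the centre of its underside.
- board_b: A second circuit board, the same.
- rinse_stand: Dark steel stand fixed to the table, white drip tray below. Origin on the table below the hook seats, z up; post on its +x side, 95 mm and more away, no higher than the hooks. Two hook arms, 8 mm wide, 10 mm thick, at y = +-42 mm reach through the bail to -x, tops 204 mm up; each has a tip and a back stop 10 mm high, inner faces at x = -14 and +14 mm. The arms' tips end at x = -20 mm.
- rinse_seat (a point): Where the centre of the grip bar lies when hung on the rinse stand, 210 mm above the table (axes as the stand's).
- dry_stand: Blue stand fixed to the table, same form: origin on the table below point dry_seat, z up, post on its +x side. On its top rail an aluminium bracket with two hook arms (8 mm wide, at y = +-42 mm, pointing to -x, tops 204 mm up) is clamped anywhere within 20 mm either way along the stand's x of its middle position. Where it is clamped is NOT reported: see it or feel for it.
- dry_seat (a point): Where the centre of the grip bar lies, 210 mm above the table, when fully hung on the drying stand with the bracket at its middle position (axes as the stand's; the true place is up to 20 mm off along x). The upturned hook tips, 10 mm high and 6 mm thick, have their inner faces 6.5 mm before it (-x). Between the arms there is room for fingers 60 mm either side.
- dry_keeper (a point): Middle between the front faces of the two orange spring keepers at rest, at the top of the arms, with the bracket at its middle (1 mm behind dry_seat; shifts with the bracket too). Each is a 10 x 10 mm block 28 mm high on an arm; it slides back (+x) 9 mm, then stops dead. Both together resist with 4 N at first touch, 6.7 N at 4.5 mm (12 mm bar just clears the tips), 9.4 N at 9 mm.
- dry_housing (a point): Front of the blue spring housings behind the keepers (21 mm behind dry_seat, bracket at its middle; on each arm, 22 mm high, 14 mm wide, 34 mm long). Once between tips and keepers the bar is clamped and stays at any height by friction: it must be pressed down until it stops on the arms; 5 to 10 N, slowly, is enough.
- multimeter: Red multimeter lying flat, 75 x 150 x 35 mm, dial on top to 41 mm. Bystander. Origin at the centre of its underside.
- flux_bottle: Amber bottle, 36 mm across, 75 mm high, standing. Bystander. Origin at the centre of its underside.
- solder_spool: Blue spool, 54 mm across, 40 mm high, standing. Bystander. Origin at the centre of its underside.
Not all that is in view belongs to the job. Leave any green or turquoise look-alike of the board_b alone.

How it is judged:
By the outcome, as a careful person would: the job done as asked, in the order asked, and still so for the second after the job is handed in, with the robot touching nothing.
It also fails if it takes over 56 s, if anything falls off the work surface, if the arm or the gripper's body presses on something with over 40 N, if the wrist force passes 120 N, or if a joint passes its speed limit or range.

## Robot

A 6-joint arm with a two-finger parallel gripper is mounted at the origin on the work surface. World frame = base frame: x ahead of the robot, y to its left, z up, the work surface at z = 0. Lengths are in m, angles in rad, forces in N, time in s.
With the tool pointing down it reaches from about 0.275 to 0.775 m from the base axis. Payload 14.6 kg.
Tool frame: the origin (TCP) lies at the very end of the fingers, on their centre line; the grasp point (between the pads) lies 19 mm behind it (ctrl.grip_point_offset is the distance from the TCP to the grasp point, in m); z points along the fingers, y is the direction in which the jaws open and shut (so a half turn about z gives the same grasp; the last joint's range is limited). The gripper opens to 85 mm and grips with 20 to 120 N. Pads are 22 mm wide; open, the fingers measure 114 mm over their backs; the gripper's body (76 mm by 85 mm) begins 54 mm behind the grasp point. The pads swing forward as they close: fully open they stand 13 mm farther back than shut.
Start: joints at [1.101, 0.263, -0.048, 1.259, 0, 1.415], TCP at [0.163, 0.499, 0.231] pointing down, gripper open.
Joint ranges: [-2.65, 2.65], [-0.89, 1.7], [-1.18, 1.37], [-2.13, 2.11], [-1.35, 1.29], [-3.14, 3.14]. Speed limits (rad/s): [1.89, 1.89, 2.57, 2.79, 3.14, 3.14].

## Interface

Orientations are given as a rotation vector (axis times angle).
In Python, from bench import ctrl gives the robot as it stands.
- The arm moves only by the tool carry_out, never from a script. Its argument "targets" is a list of rows, each a list of 6 numbers: the shift along the tool's x, y, z in m, then the turn, a rotation vector about the tool's x, y, z in degrees. A call has 1 to 10 rows; each row shifts and turns the commanded pose from where the row before left it, along the tool's axes as they then stand; what a row does not reach is not made up. A row lasts 1/8 s, in which the tool goes at most 62.5 mm and 10.7 degrees, less where a joint would pass 70% of its speed; a pose out of reach is approached as far as the arm can. A call with a gripper value outside its range is refused whole. "gripper" is the opening, from 0 (shut) to 1 (fully open), set as the call begins (left out, the last holds). The fingers move at their own pace and stop on an object; "force" is the grip in N (left out, the last holds). Time passes only in rows, so rows that do not move let the fingers close. It gives the time, the measured TCP pose, the force and the opening at its end, in the units of the state.
- ctrl.read_state(): the state, without advancing time (a new reading comes with each control period).
- ctrl.camera(name): name is "scene" or "top" or "wrist"; returns the picture (420x560x3 uint8, red, green, blue); there is no depth.
- ctrl.camera_model(name): a dict with "vfov" (degrees; the focal length in pixels is half the picture's height over the tangent of half this angle, whatever the lens; pixels are square), "cx", "cy" (the principal point, pixels), "k1" (the pictures are not rectified: a ray, as slopes to the right and down, at radius r is drawn at 1 + k1 r^2 times it, then the intrinsics apply), "cam_to_world" (4x4, takes a point from camera to world coordinates); the wrist camera has in their place "mount" (4x4, takes a point from camera to tool coordinates, whose origin is the TCP and whose axes are the flange's). Camera axes: x right, y up, looking along -z (the intrinsics and any distortion apply to the point x, -y, -z); pixel columns grow to the right and rows downward; lengths in m; the calibration is good to about 2 mm. A picture is of the moment at which its call begins: read the wrist's pose just before it. camera_model takes no time and is no camera call.
- ctrl.job_done(): hands the job in, once; it reports no verdict.
Trained networks look in the newest picture that a camera, given by its name, has taken for a name from the list of things; names that differ only in an ending like _2 or _b are one class to them, and where a whole thing is asked for, a point or a joint stands for the part that bears it (a point fixed in the world has none). Each returns a list of dicts, best first, with "score" (0 to 1); they miss things now and then, are a little off and sometimes report something else, mostly with a low value. They report only what shows in the picture. A call takes as long as a camera call. They do not tell look-alikes from the thing itself.
- ctrl.look_for(camera, thing): "box" ([centre column, centre row, width, height] in pixels, round what is visible of it).
- ctrl.trace(camera, thing): "pixels" (420x560 bool, what is visible of it) and "box" ([centre column, centre row, width, height] in pixels, round what is visible of it).
The state is a dict: "time": time; "qpos": joint angles; "joint_velocities": joint speeds; "joint_efforts": joint torques, N m; "tcp_pos": TCP position; "tcp_rot": TCP orientation; "force": force on the tool from outside, world axes, zero at the start; "wrist_torque": the same for the moment, N m; "grip_width": finger opening in m.
Only numpy, scipy, OpenCV 4.12 (cv2) and the standard library are available. Lean on these libraries where they do the work, as an engineer would, in place of code of your own. Each camera call takes 0.05 s, during which the arm holds its last target. There are 200 camera calls.

## Working session

There is one attempt and no reset: what is moved stays moved. The work goes in short steps, Python scripts to look and compute and a tool call to move; the robot and the scene stay as the last step left them, time stands still between calls to the robot, and variables do not carry over. Pictures are saved under pics/ and viewed, about 8 in all and at most 12, crops included, and the job is handed in when it is done.

Besides the shell and the picture viewer there is one more tool, called after "Emit:" as name(argument=value, ...), one argument or row to a line, values as JSON. carry_out: Moves the arm, as the interface text tells. Its arguments: {"type":"object","properties":{"targets":{"type":"array","items":{"type":"array","items":{"type":"number"}}},"gripper":{"type":"number"},"force":{"type":"number"}},"required":["targets"]}

```bash
mkdir -p pics; cat > h.py <<'E'
import numpy as np, cv2
from scipy.spatial.transform import Rotation as R
from bench import ctrl
def model(n, st=None):
    m=ctrl.camera_model(n)
    if n=='wrist':
        st=st or ctrl.read_state()
        T=np.eye(4);T[:3,:3]=R.from_rotvec(st['tcp_rot']).as_matrix();T[:3,3]=st['tcp_pos']
        m['c2w']=T@np.array(m['mount'])
    else: m['c2w']=np.array(m['cam_to_world'])
    m['f']=210/np.tan(np.radians(m['vfov'])/2)
    return m
def proj(m,P):
    P=np.atleast_2d(P);c=(P-m['c2w'][:3,3])@m['c2w'][:3,:3]
    s=np.c_[c[:,0]/-c[:,2],-c[:,1]/-c[:,2]];r2=(s**2).sum(1,keepdims=True)
    return s*(1+m['k1']*r2)*m['f']+[m['cx'],m['cy']]
def ray(m,uv):
    d=(np.array(uv,float)-[m['cx'],m['cy']])/m['f'];s=d.copy()
    for _ in range(20): s=d/(1+m['k1']*(s@s))
    return m['c2w'][:3,3],m['c2w'][:3,:3]@np.array([s[0],-s[1],-1])
def atz(m,uv,z):
    o,d=ray(m,uv);return o+d*(z-o[2])/d[2]
def snap(n,name):
    im=ctrl.camera(n);cv2.imwrite(f'pics/{name}.png',im[:,:,::-1]);return im
E
cat > a.py <<'E'
from h import *
s=ctrl.read_state();print(s)
ims=[]
for n in ['scene','top','wrist']:
    ims.append(ctrl.camera(n)[:,:,::-1]); m=model(n);print(n,m['vfov'],m['k1'],np.round(m['c2w'],3).tolist())
cv2.imwrite('pics/all0.png',np.hstack(ims[:2])[:, :]);
for n in ['scene','top']:
    for t in ['basket','grip_bar','board_a','rinse_stand','dry_stand','dry_keeper','dry_housing','multimeter','flux_bottle','solder_spool']:
        print(n,t,[(round(d['score'],2),np.round(d['box']).tolist()) for d in ctrl.look_for(n,t)[:3]])
cv2.imwrite('pics/s0.png',cv2.resize(ims[0],(800,600)));cv2.imwrite('pics/t0.png',cv2.resize(ims[1],(800,600)))
E
python3 a.py
```

```text
{'time': 0.0, 'qpos': array([ 1.10074144e+00,  2.63507288e-01, -4.89518367e-02,  1.25935865e+00,
        1.11503388e-05,  1.41552036e+00]), 'joint_velocities': array([ 0.00147435,  0.000137  , -0.00105512,  0.00030508,  0.00092942,
       -0.00018888]), 'joint_efforts': array([-1.76564539e-03, -6.37617660e+01,  3.84569621e+01,  1.36806979e-02,
       -9.63772618e-05, -1.01056895e-05]), 'tcp_pos': array([0.16241145, 0.49896769, 0.23082772]), 'tcp_rot': array([-4.92363750e-01, -3.10244087e+00,  1.52115391e-03]), 'force': array([-0.06479814, -0.47661974,  0.89340448]), 'wrist_torque': array([ 0.00411653, -0.01749752, -0.01176266]), 'grip_width': 0.08525984211349513}
scene 57.153218571794824 0.012651976887439333 [[-0.027, -0.633, 0.774, 1.124], [1.0, -0.029, 0.012, -0.054], [0.015, 0.774, 0.634, 0.624], [0.0, 0.0, 0.0, 1.0]]
top 47.18902499159177 -0.059601056721285676 [[0.013, 0.975, -0.221, 0.303], [-1.0, 0.013, -0.0, -0.064], [0.002, 0.221, 0.975, 1.233], [0.0, 0.0, 0.0, 1.0]]
wrist 70.21143467542002 -0.031185457726060697 [[0.309, -0.908, -0.283, 0.089], [0.951, 0.295, 0.094, 0.522], [
[... 694 characters left out ...]
ool [(0.88, [326.0, 314.0, 28.0, 38.0])]
top basket [(0.9, [358.0, 214.0, 69.0, 33.0])]
top grip_bar [(0.57, [359.0, 212.0, 69.0, 35.0])]
top board_a [(0.68, [366.0, 219.0, 14.0, 21.0]), (0.52, [404.0, 242.0, 22.0, 22.0]), (0.52, [403.0, 189.0, 15.0, 17.0])]
top rinse_stand [(0.96, [353.0, 198.0, 64.0, 91.0])]
top dry_stand [(0.69, [156.0, 176.0, 84.0, 104.0])]
top dry_keeper []
top dry_housing [(0.82, [156.0, 178.0, 84.0, 108.0]), (0.6, [251.0, 215.0, 19.0, 18.0])]
top multimeter [(0.56, [258.0, 277.0, 60.0, 35.0])]
top flux_bottle [(0.7, [361.0, 212.0, 71.0, 36.0]), (0.64, [250.0, 215.0, 15.0, 18.0]), (0.62, [339.0, 216.0, 14.0, 19.0])]
top solder_spool [(0.92, [245.0, 166.0, 24.0, 22.0])]
```

View pics/s0.png

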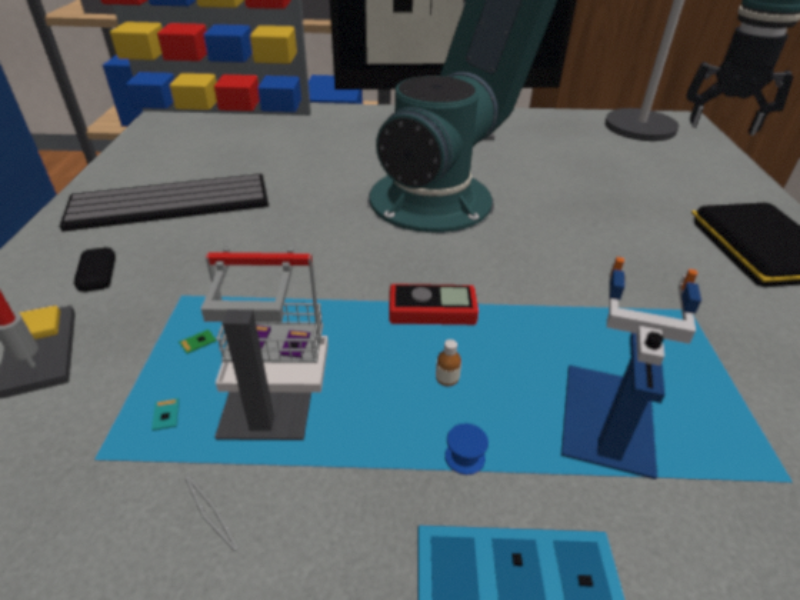

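View pics/t0.png

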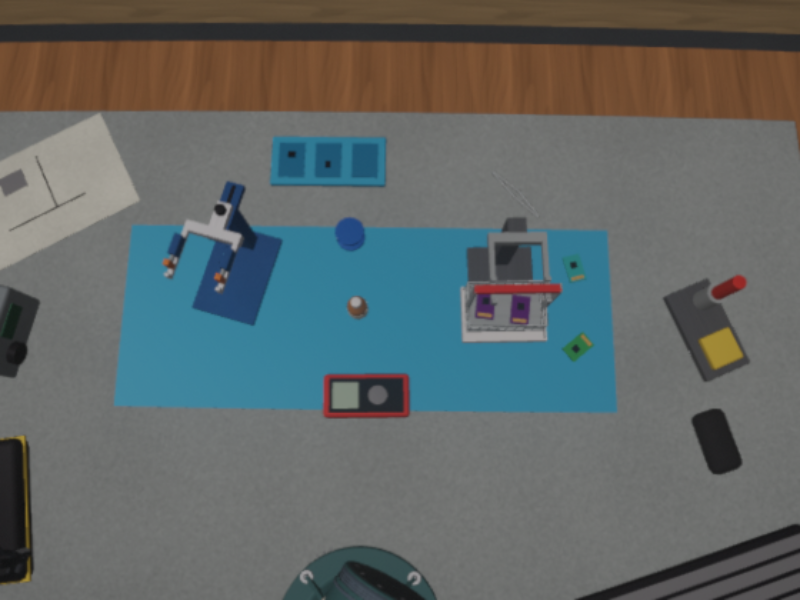

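The scene view shows the basket on the rinse stand (bar at about (260,258) of 800x600). The dry stand is on the right, turned about 20°, with orange keepers at (619,262) and (691,275). The top view agrees: bar at (517,289), keepers at (169,265) and (220,280).

```bash
cat > b.py <<'E'
from h import *
P={}
for n,roi_r,roi_d in [('scene',(140,170,225,195),(415,175,500,205)),('top',(325,190,400,212),(100,165,170,210))]:
    m=model(n);im=cv2.cvtColor(ctrl.camera(n),cv2.COLOR_RGB2HSV).astype(int)
    H,S,V=im[...,0],im[...,1],im[...,2]
    red=((H<5)|(H>172))&(S>150)&(V>90)
    org=(H>=4)&(H<18)&(S>140)&(V>100)
    def comps(mask,roi):
        k=np.zeros_like(mask,np.uint8);x0,y0,x1,y1=roi;k[y0:y1,x0:x1]=mask[y0:y1,x0:x1]
        nn,l,st,c=cv2.connectedComponentsWithStats(k);return [(st[i],c[i],l==i) for i in range(1,nn) if st[i][4]>5]
    for st,c,l in comps(red,roi_r):
        ys,xs=np.nonzero(l);print(n,'red',st,c,cv2.minAreaRect(np.c_[xs,ys].astype(np.float32)))
        P[n,'bar']=c if st[4]>60 else P.get((n,'bar'))
    k=sorted(comps(org,roi_d),key=lambda q:q[1][0]*(1 if n=='scene' else -1))
    for st,c,l in k: print(n,'org',st,c)
    P[n,'org']=[q[1] for q in k]
    P[n,'m']=m
def tri(a,b):
    o1,d1=ray(P['scene','m'],a);o2,d2=ray(P['top','m'],b)
    A=np.c_[d1,-d2];t=np.linalg.lstsq(A,o2-o1,rcond=None)[0];p,q=o1+d1*t[0],o2+d2*t[1];return (p+q)/2,np.linalg.norm(p-q)
print('bar',tri(P['scene','bar'],P['top','bar']))
for n in('scene','top'):print(n,'bar at z.21/.216',atz(P[n,'m'],P[n,'bar'],.213))
S,T=P['scene','org'],P['top','org']
# scene left..right = -y..+y ; top right..left
print(len(S),len(T))
for s in S:
  for t in T:
    print(s,t,tri(s,t))
E
python3 b.py; python3 - <<'E'
import cv2,numpy as np
a=cv2.imread('pics/all0.png');s=a[:,:560];t=a[:,560:]
cv2.imwrite('pics/crop1.png',np.hstack([cv2.resize(s[165:345,385:505],(400,600),interpolation=2),cv2.resize(t[115:235,105:205],(400,480),interpolation=2) if 0 else cv2.copyMakeBorder(cv2.resize(t[115:235,105:205],(400,480),interpolation=2),0,120,0,0,0)]))
E
```

```text
scene red [146 177  72   8 498] [180.89558233 180.52008032] ((181.5, 180.5), (7.0, 71.0), 90.0)
scene org [431 180   6   5  23] [433.39130435 181.95652174]
scene org [482 189   6   5  23] [484.47826087 190.65217391]
top red [334 199  58   7 290] [361.58275862 202.00689655] ((362.50799560546875, 201.88523864746094), (5.373833656311035, 57.050113677978516), 88.80650329589844)
top org [150 192   5   5  16] [152.1875 193.6875]
top org [115 182   4   4  12] [116.25       183.33333333]
bar (array([ 0.54440171, -0.24161359,  0.20980616]), np.float64(0.0037290556464071823))
scene bar at z.21/.216 [ 0.54865358 -0.24212023  0.213     ]
top bar at z.21/.216 [ 0.54324508 -0.23920041  0.213     ]
2 2
[433.39130435 181.95652174] [152.1875 193.6875] (array([0.55195634, 0.21455527, 0.22781414]), np.float64(0.0018499496475257726))
[433.39130435 181.95652174] [116.25       183.33333333] (array([0.55968626, 0.24929942, 0.24314601]), np.float64(0.07928644036135453))
[484.47826087 190.65217391] [152.1875 193.6875] (array([0.56981562, 0.25546106, 0.22094155]), np.float64(0.07788106007200606))
[484.47826087 190.65217391] [116.25       183.33333333] (array([0.57429283, 0.2957458 , 0.22782633]), np.float64(0.0009883927064454194))
```

View pics/crop1.png

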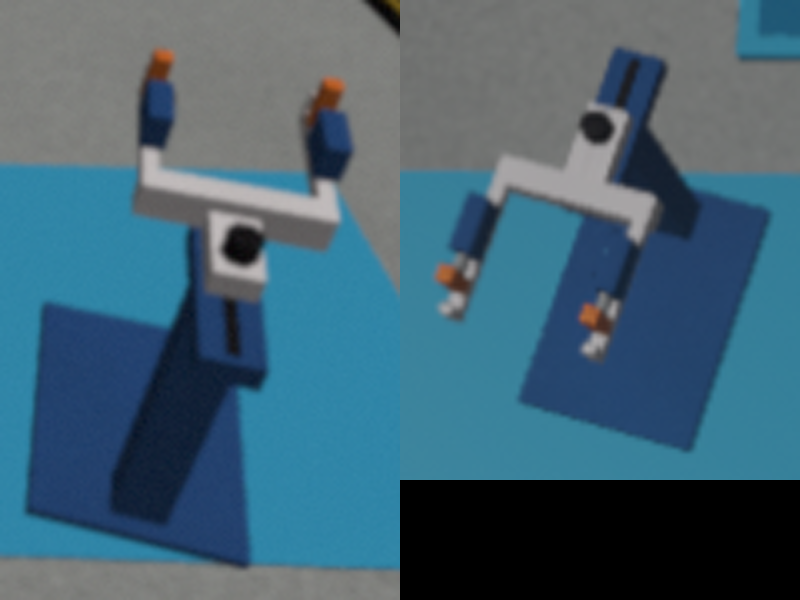

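```bash
cat >> h.py <<'E'
def plan(goal,yaw,n,pos=None,rot=None,show=True):
    """yaw = world angle (deg) of stand x axis = tool y dir; tool down. prints rounded rows (mm->m, deg)"""
    s=ctrl.read_state();p=np.array(s['tcp_pos'] if pos is None else pos,float);Q=R.from_rotvec(s['tcp_rot']) if rot is None else rot
    c,si=np.cos(np.radians(yaw)),np.sin(np.radians(yaw))
    G=R.from_matrix(np.array([[-si,c,0],[c,si,0],[0,0,-1]]))
    d=(np.array(goal)-p)/n;p0=p.copy();rows=[]
    for i in range(1,n+1):
        t=Q.inv().apply(p0+d*i-p);w=np.degrees((Q.inv()*G).as_rotvec()/(n-i+1))
        r=np.r_[np.round(t,4),np.round(w,1)];rows.append(r.tolist())
        p=p+Q.apply(r[:3]);Q=Q*R.from_rotvec(np.radians(r[3:]))
    if show: print(rows,'\n end',p.round(4))
    return p,Q
E
cat > c.py <<'E'
from h import *
for n,a,b in [('scene',(146,180.5),(217.5,180.5)),('top',(334,202.5),(391.5,201.3))]:
    m=model(n);A,B=atz(m,a,.21),atz(m,b,.21);d=B-A;print(n,A,B,np.linalg.norm(d),np.degrees(np.arctan2(-d[0]*np.sign(d[1]),abs(d[1]))))
plan([.544,-.24,.30],0,15)
E
python3 c.py
```

```text
scene [ 0.54753957 -0.30715673  0.21      ] [ 0.54107922 -0.17630426  0.21      ] 0.13101185262527465 2.826473033205501
top [ 0.54203127 -0.17919935  0.21      ] [ 0.54643076 -0.30566503  0.21      ] 0.1265421807399171 1.9924012692814779
[[-0.0394, -0.039, -0.0046, -0.0, 0.0, 4.8], [-0.0426, -0.0355, -0.0046, -0.0, 0.0, 4.8], [-0.0454, -0.0319, -0.0045, -0.0, 0.0, 4.8], [-0.0479, -0.0279, -0.0046, -0.0, 0.0, 4.8], [-0.0501, -0.0239, -0.0046, -0.0, 0.0, 4.8], [-0.0518, -0.0196, -0.0046, -0.0, 0.0, 4.8], [-0.0534, -0.0151, -0.0046, -0.0, 0.0, 4.8], [-0.0544, -0.0107, -0.0046, -0.0, 0.0, 4.8], [-0.0551, -0.006, -0.0045, -0.0, 0.0, 4.8], [-0.0555, -0.0015, -0.0046, -0.0, 0.0, 4.8], [-0.0553, 0.0033, -0.0046, -0.0, 0.0, 4.8], [-0.0549, 0.0078, -0.0046, -0.0, 0.0, 4.8], [-0.0541, 0.0124, -0.0046, -0.0, 0.0, 4.8], [-0.0528, 0.0169, -0.0045, -0.0, 0.0, 4.8], [-0.0512, 0.0213, -0.0046, -0.0, 0.0, 4.8]] 
 end [ 0.544 -0.24   0.3  ]
```

Emit:
carry_out(
  targets=[
    [-0.039, -0.039, -0.006, 0, 0, 4.7],
    [-0.043, -0.035, -0.006, 0, 0, 4.7],
    [-0.045, -0.032, -0.006, 0, 0, 4.7],
    [-0.048, -0.028, -0.006, 0, 0, 4.7],
    [-0.05, -0.024, -0.006, 0, 0, 4.7],
    [-0.052, -0.02, -0.006, 0, 0, 4.7],
    [-0.053, -0.015, -0.006, 0, 0, 4.7],
    [-0.054, -0.011, -0.006, 0, 0, 4.7],
    [-0.055, -0.006, -0.006, 0, 0, 4.7],
    [-0.055, -0.002, -0.006, 0, 0, 4.7],
  ],
  gripper=1,
)

```text
time: 2.5
tcp_pos: [0.4194, 0.0072, 0.2917]
tcp_rot: [1.693, 2.646, 0.001]
force: [0.9, 0.5, 0.3]
grip_width: 0.0852
```

```bash
python3 -c "
from h import *
plan([.544,-.24,.30],2.4,6)"
```

```text
[[-0.0461, 0.0016, -0.0014, 0.0, 0.0, 3.7], [-0.0459, 0.0046, -0.0014, 0.0, 0.0, 3.7], [-0.0455, 0.0075, -0.0013, 0.0, 0.0, 3.7], [-0.045, 0.0104, -0.0014, 0.0, 0.0, 3.8], [-0.0441, 0.0134, -0.0014, 0.0, 0.0, 3.7], [-0.0432, 0.0162, -0.0014, 0.0, 0.0, 3.8]] 
 end [ 0.544 -0.24   0.3  ]
```

Emit:
carry_out(
  targets=[
    [-0.046, 0.002, -0.001, 0, 0, 3.7],
    [-0.046, 0.005, -0.001, 0, 0, 3.7],
    [-0.046, 0.007, -0.001, 0, 0, 3.7],
    [-0.045, 0.01, -0.001, 0, 0, 3.8],
    [-0.044, 0.013, -0.001, 0, 0, 3.7],
    [-0.043, 0.016, -0.001, 0, 0, 3.8],
    [0, 0, 0, 0, 0, 0],
  ],
)

```text
time: 3.38
tcp_pos: [0.5443, -0.2404, 0.296]
tcp_rot: [-2.174, -2.266, 0.001]
force: [0.2, -0.2, -0.1]
grip_width: 0.0851
```

```bash
cat > d.py <<'E'
from h import *
s=ctrl.read_state();m=model('wrist',s);im=snap('wrist','w1')
H=cv2.cvtColor(im,cv2.COLOR_RGB2HSV).astype(int)
red=(((H[...,0]<6)|(H[...,0]>172))&(H[...,1]>130)&(H[...,2]>60)).astype(np.uint8)
n,l,st,c=cv2.connectedComponentsWithStats(red);i=1+np.argmax(st[1:,4]);ys,xs=np.nonzero(l==i)
b=cv2.boxPoints(cv2.minAreaRect(np.c_[xs,ys].astype(np.float32)));print(st[i],c[i],b.tolist())
for q in b: print(atz(m,q,.216).round(4))
print('cen',atz(m,c[i],.213),s['tcp_pos'],np.degrees(R.from_rotvec(s['tcp_rot']).as_matrix()[:,1]))
for t in [(.5442,-.2419,.21)]: print(proj(m,t))
E
python3 d.py
```

```text
[ 272  139   17  159 2323] [279.23374946 215.24106759] [[272.0, 139.0], [288.0, 139.0], [288.0, 297.0], [272.0, 297.0]]
[ 0.5359 -0.1779  0.216 ]
[ 0.5474 -0.1774  0.216 ]
[ 0.5541 -0.3084  0.216 ]
[ 0.5405 -0.309   0.216 ]
cen [ 0.54358729 -0.23642733  0.213     ] [ 0.54434777 -0.24040053  0.29595479] [57.24601973  2.38649912 -0.06478715]
[[279.70739882 220.6249866 ]]
```

View pics/w1.png

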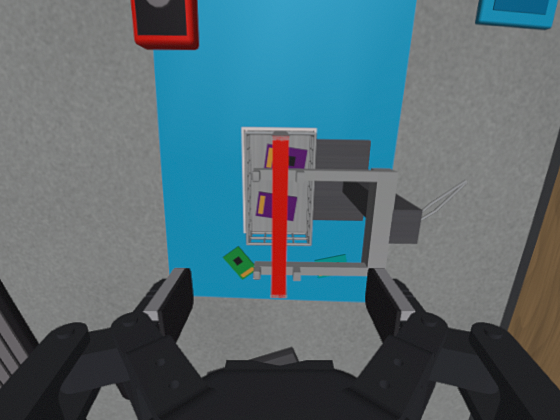

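The wrist view shows the bar at column 280, rows 139–297, midway between the rinse arms at rows 177 and 268, with both boards in the basket. The fitted bar centre is (0.5445, -0.243), yaw 2.4°, length 131 mm, which is consistent. Next I descend and grip.

Emit:
carry_out(
  targets=[
    [-0.003, 0, 0.02, 0, 0, 0],
    [0, 0, 0.025, 0, 0, 0],
    [0, 0, 0.025, 0, 0, 0],
    [0, 0, 0.015, 0, 0, 0],
    [0, 0, 0.012, 0, 0, 0],
    [0, 0, 0.008, 0, 0, 0],
    [0, 0, 0, 0, 0, 0],
  ],
)

```text
time: 4.3
tcp_pos: [0.5436, -0.2406, 0.1922]
tcp_rot: [-2.171, -2.271, 0.0]
force: [0.2, -0.5, 0.4]
grip_width: 0.0856
```

Emit:
carry_out(
  targets=[
    [0, 0, 0, 0, 0, 0],
    [0, 0, 0, 0, 0, 0],
    [0, 0, 0, 0, 0, 0],
    [0, 0, 0, 0, 0, 0],
    [0, 0, 0, 0, 0, 0],
    [0, 0, 0, 0, 0, 0],
    [0, 0, 0, 0, 0, 0],
    [0, 0, 0, 0, 0, 0],
  ],
  gripper=0,
  force=60,
)

```text
time: 5.3
tcp_pos: [0.5439, -0.241, 0.1925]
tcp_rot: [2.171, 2.27, 0.0]
force: [-0.4, -0.7, 5.8]
grip_width: 0.0107
```

Emit:
carry_out(
  targets=[
    [0, 0, -0.002, 0, 0, 0],
    [0, 0, -0.004, 0, 0, 0],
    [0, 0, -0.006, 0, 0, 0],
    [0, 0, -0.008, 0, 0, 0],
    [0, 0, -0.008, 0, 0, 0],
    [0, 0, -0.006, 0, 0, 0],
    [0, 0, -0.004, 0, 0, 0],
    [0, 0, -0.002, 0, 0, 0],
    [0, 0, 0, 0, 0, 0],
  ],
)

```text
time: 6.42
tcp_pos: [0.5437, -0.2409, 0.2322]
tcp_rot: [-2.171, -2.271, 0.0]
force: [-0.6, 0.7, -4.4]
grip_width: 0.0109
```

Emit:
carry_out(
  targets=[
    [0, -0.003, 0, 0, 0, 0],
    [0, -0.006, 0, 0, 0, 0],
    [0, -0.009, 0, 0, 0, 0],
    [0, -0.011, 0, 0, 0, 0],
    [0, -0.011, 0, 0, 0, 0],
    [0, -0.009, 0, 0, 0, 0],
    [0, -0.007, 0, 0, 0, 0],
    [0, -0.004, 0, 0, 0, 0],
    [0, 0, 0, 0, 0, 0],
  ],
)

```text
time: 7.55
tcp_pos: [0.4837, -0.2436, 0.2323]
tcp_rot: [2.171, 2.27, 0.0]
force: [0.2, 0.0, -3.9]
grip_width: 0.0108
```

```bash
cat > e.py <<'E'
from h import *
s=ctrl.read_state();print(s['force'],s['tcp_pos'],np.degrees(R.from_rotvec(s['tcp_rot']).as_matrix()[:,1]))
m=model('wrist',s);im=snap('wrist','w2')
p=s['tcp_pos'];G=np.array([.499,.2726,.233]);
w=np.array([1,2,3,4,5,6,7,8,8,8,8,8,7,6,5,4,3,2,1.]);w/=w.sum()
Q=R.from_rotvec(s['tcp_rot'])
y0=np.degrees(np.arctan2(*Q.as_matrix()[[1,0],1]));print(y0)
c=p.copy();rows=[]
dy=-15.4-y0
for i in range(len(w)):
    t=Q.inv().apply(p+(G-p)*w[:i+1].sum()-c).round(3);a=round(-dy*w[i],1);rows.append([*t,0,0,a]);c=c+Q.apply(t);Q=Q*R.from_rotvec([0,0,np.radians(a)])
print([[float(v) for v in r] for r in rows],c)
E
python3 e.py
```

```text
[ 0.22131824  0.04099681 -3.90109849] [ 0.48365999 -0.24363094  0.23233091] [5.72389526e+01 2.55120294e+00 4.80266245e-03]
2.552046728137747
[[0.005, 0.0, -0.0, 0.0, 0.0, 0.2], [0.011, 0.001, -0.0, 0.0, 0.0, 0.4], [0.016, 0.001, -0.0, 0.0, 0.0, 0.6], [0.022, 0.001, -0.0, 0.0, 0.0, 0.7], [0.027, 0.001, -0.0, 0.0, 0.0, 0.9], [0.032, 0.001, -0.0, 0.0, 0.0, 1.1], [0.038, 0.001, -0.0, 0.0, 0.0, 1.3], [0.043, -0.001, -0.0, 0.0, 0.0, 1.5], [0.043, -0.002, -0.0, 0.0, 0.0, 1.5], [0.042, -0.003, -0.0, 0.0, 0.0, 1.5], [0.043, -0.004, -0.0, 0.0, 0.0, 1.5], [0.043, -0.005, -0.0, 0.0, 0.0, 1.5], [0.037, -0.006, -0.001, 0.0, 0.0, 1.3], [0.032, -0.005, 0.0, 0.0, 0.0, 1.1], [0.027, -0.005, 0.0, 0.0, 0.0, 0.9], [0.021, -0.005, 0.0, 0.0, 0.0, 0.7], [0.015, -0.003, 0.0, 0.0, 0.0, 0.6], [0.011, -0.003, 0.0, 0.0, 0.0, 0.4], [0.005, -0.001, 0.0, 0.0, 0.0, 0.2]] [0.49886781 0.27258894 0.23331612]
```

Emit:
carry_out(
  targets=[
    [0.005, 0, 0, 0, 0, 0.2],
    [0.011, 0.001, 0, 0, 0, 0.4],
    [0.016, 0.001, 0, 0, 0, 0.6],
    [0.022, 0.001, 0, 0, 0, 0.7],
    [0.027, 0.001, 0, 0, 0, 0.9],
    [0.032, 0.001, 0, 0, 0, 1.1],
    [0.038, 0.001, 0, 0, 0, 1.3],
    [0.043, -0.001, 0, 0, 0, 1.5],
    [0.043, -0.002, 0, 0, 0, 1.5],
    [0.042, -0.003, 0, 0, 0, 1.5],
  ],
)

```text
time: 8.85
tcp_pos: [0.4914, 0.0379, 0.2324]
tcp_rot: [2.356, 2.078, 0.001]
force: [1.9, -0.7, -4.3]
grip_width: 0.0109
```

Emit:
carry_out(
  targets=[
    [0.043, -0.004, 0, 0, 0, 1.5],
    [0.043, -0.005, 0, 0, 0, 1.5],
    [0.037, -0.006, -0.001, 0, 0, 1.3],
    [0.032, -0.005, 0, 0, 0, 1.1],
    [0.027, -0.005, 0, 0, 0, 0.9],
    [0.021, -0.005, 0, 0, 0, 0.7],
    [0.015, -0.003, 0, 0, 0, 0.6],
    [0.011, -0.003, 0, 0, 0, 0.4],
    [0.005, -0.001, 0, 0, 0, 0.2],
    [0, 0, 0, 0, 0, 0],
  ],
)

```text
time: 10.1
tcp_pos: [0.4989, 0.2726, 0.2332]
tcp_rot: [2.498, 1.905, -0.0]
force: [-0.5, -0.1, -4.2]
grip_width: 0.0108
```

```bash
cat > f.py <<'E'
from h import *
import sys
s=ctrl.read_state();m=model('wrist',s);im=snap('wrist',sys.argv[1])
M=R.from_rotvec(s['tcp_rot']).as_matrix();print(s['tcp_pos'],s['force'],np.degrees(np.arctan2(M[1,1],M[0,1])))
H=cv2.cvtColor(im,cv2.COLOR_RGB2HSV).astype(int)
org=((H[...,0]>=4)&(H[...,0]<18)&(H[...,1]>150)&(H[...,2]>90)).astype(np.uint8)
n,l,st,c=cv2.connectedComponentsWithStats(org)
for i in range(1,n):
    if st[i,4]>20: ys,xs=np.nonzero(l==i);print(st[i],c[i],atz(m,c[i],.232).round(4))
red=(((H[...,0]<4)|(H[...,0]>172))&(H[...,1]>130)&(H[...,2]>60)).astype(np.uint8)
n,l,st,c=cv2.connectedComponentsWithStats(red)
for i in range(1,n):
    if st[i,4]>100: ys,xs=np.nonzero(l==i);print('red',st[i],c[i],atz(m,c[i],s['tcp_pos'][2]+.025).round(4))
E
python3 f.py w3
```

```text
[0.49889502 0.27255672 0.23324394] [-0.54769025 -0.06664369 -4.21085668] -15.337774203534758
[264 159   2  25  46] [264.54347826 171.91304348] [0.5055 0.3241 0.232 ]
[388 176  38  27 764] [406.7565445  188.80104712] [0.5708 0.2977 0.232 ]
[376 301  20  14 100] [386.16 306.19] [0.5503 0.2336 0.232 ]
red [ 260  147   36  219 5798] [279.0148327  255.14056571] [0.5039 0.2918 0.2582]
```

View pics/w3.png

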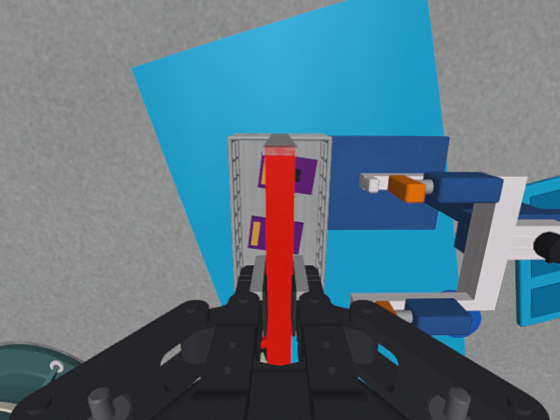

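```bash
cat > g.py <<'E'
from h import *
import sys
# overlay model of tips, keepers, housings for seat estimate
def overlay(img,m,seat,yaw,k=4):
    c,s=np.cos(np.radians(yaw)),np.sin(np.radians(yaw));X=np.array([c,s,0]);Y=np.array([-s,c,0]);O=np.array([seat[0],seat[1],0])
    def box(x0,x1,y0,y1,z0,z1,col):
        v=[(x,y,z) for z in(z0,z1) for x,y in((x0,y0),(x1,y0),(x1,y1),(x0,y1))]
        p=proj(m,[O+X*a+Y*b+np.array([0,0,z]) for a,b,z in v])
        for i in range(4):
            for a,b in((i,(i+1)%4),(4+i,4+(i+1)%4),(i,i+4)):
                cv2.line(img,*[tuple(int(round(t)) for t in (p[j]+.5-off)*k) for j in(a,b)],col,1)
    for y in(-.042,.042):
        box(-.0125,-.0065,y-.004,y+.004,.204,.214,(0,255,0))
        box(.001,.011,y-.005,y+.005,.204,.232,(255,0,255))
        box(.021,.055,y-.007,y+.007,.204,.226,(0,255,255))
seat=[float(sys.argv[1]),float(sys.argv[2])];yaw=float(sys.argv[3])
out=[]
import pickle,os
mw=pickle.load(open('mw.pkl','rb')) if os.path.exists('mw.pkl') else model('wrist');pickle.dump(mw,open('mw.pkl','wb'))
for n,im,m,(x0,y0,x1,y1) in [('w',cv2.imread('pics/w3.png'),mw,(340,160,510,340)),('s',cv2.imread('pics/all0.png')[:,:560],model('scene'),(420,170,510,260)),('t',cv2.imread('pics/all0.png')[:,560:],model('top'),(105,145,195,235))]:
    off=np.array([x0,y0]);k={'w':3,'s':3,'t':3}[n]
    g=cv2.resize(im[y0:y1,x0:x1],None,fx=k,fy=k,interpolation=cv2.INTER_CUBIC);overlay(g,m,seat,yaw,k);out.append(g)
cv2.imwrite(sys.argv[4],np.hstack([out[0],np.vstack(out[1:])]))
E
python3 g.py 0.5573 0.2567 -15.4 pics/o1.png
```

```text
(no output)
```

View pics/o1.png

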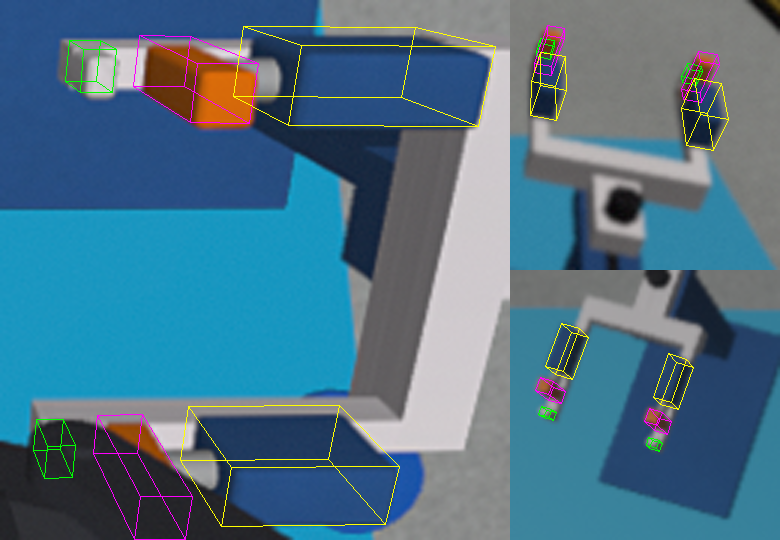

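```bash
python3 - <<'E'
import cv2,numpy as np
a=cv2.imread('pics/w3.png')
f=lambda x,y:cv2.resize(a[y:y+50,x:x+130],None,fx=6,fy=6,interpolation=cv2.INTER_CUBIC)
cv2.imwrite('pics/z1.png',np.vstack([f(355,165),f(345,290)]))
E
```

```text
(no output)
```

View pics/z1.png

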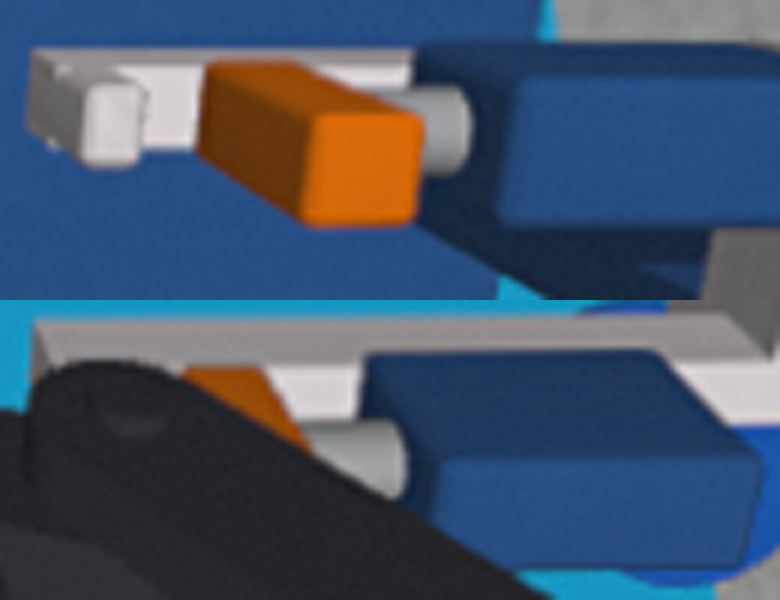

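The zoomed view shows crisp corners: upper keeper top at (312,112)–(415,225), tip top at (83,82)–(138,163), and both housings. I'll fit the stand pose to these.

```bash
cat > fit.py <<'E'
from h import *
import pickle
from scipy.optimize import least_squares
m=pickle.load(open('mw.pkl','rb'))
U=[(312,112,.001,.047,.232),(422,115,.011,.047,.232),(303,225,.001,.037,.232),(415,225,.011,.037,.232),(205,66,.001,.047,.204),(198,152,.001,.037,.204),
(83,82,-.0125,.046,.214),(143,82,-.0065,.046,.214),(80,165,-.0125,.038,.214),(138,163,-.0065,.038,.214),(518,80,.021,.049,.226),(498,222,.021,.035,.226)]
L=[(438,458,.021,-.035,.226),(760,455,.055,-.035,.226),(742,568,.055,-.049,.226),(368,355,.021,-.035,.204),(655,352,.055,-.035,.204),(185,370,.001,-.037,.204),(262,370,.011,-.037,.204)]
pts=[((u/6-.4+355,v/6-.4+165),(x,y,z)) for u,v,x,y,z in U]+[((u/6-.4+345,(v-300)/6-.4+290),(x,y,z)) for u,v,x,y,z in L]
uv=np.array([p[0] for p in pts]);X=np.array([p[1] for p in pts])
def f(q):
    c,s=np.cos(q[2]),np.sin(q[2]);P=np.c_[q[0]+c*X[:,0]-s*X[:,1],q[1]+s*X[:,0]+c*X[:,1],X[:,2]+q[3]]
    return (proj(m,P)-uv)
for zfix in (1,0):
    r=least_squares(lambda q:np.r_[f(q).ravel(),q[3]*(1e5 if zfix else 100)],[.557,.257,-.27,0],loss='soft_l1')
    print(r.x[:2],np.degrees(r.x[2]),r.x[3]);print(f(r.x).round(1).tolist() if not zfix else np.abs(f(r.x)).mean())
E
python3 fit.py
```

```text
[0.55790133 0.2552172 ] -15.310269303534044 -9.287915428054329e-08
1.0438924314389557
[0.55819436 0.2549161 ] -15.321148418075607 -0.0007962837789499002
[[0.2, -0.1], [1.8, -0.5], [-0.8, 0.7], [0.1, 0.7], [-1.6, -2.0], [-2.2, 0.5], [0.5, 0.1], [1.4, 0.2], [-0.2, 0.5], [0.8, 0.8], [0.1, -0.8], [-0.8, 1.9], [0.3, 0.6], [2.2, 0.4], [0.5, 0.8], [-2.4, -2.7], [-0.3, -2.6], [-2.0, -2.4], [0.0, -2.5]]
```

Emit:
carry_out(
  targets=[
    [0, 0, 0.002, 0, 0, 0],
    [0, 0, 0.005, 0, 0, 0],
    [0, 0, 0.007, 0, 0, 0],
    [0, 0, 0.006, 0, 0, 0],
    [0, 0, 0.004, 0, 0, 0],
    [0, 0, 0.002, 0, 0, 0],
    [0, 0, 0, 0, 0, 0],
  ],
)

```text
time: 11.02
tcp_pos: [0.4989, 0.2727, 0.2072]
tcp_rot: [2.498, 1.905, -0.0]
force: [0.2, -0.1, -4.0]
grip_width: 0.0109
```

Emit:
carry_out(
  targets=[
    [0, 0.003, 0, 0, 0, 0],
    [0, 0.005, 0, 0, 0, 0],
    [0, 0.007, 0, 0, 0, 0],
    [0, 0.008, 0, 0, 0, 0],
    [0, 0.007, 0, 0, 0, 0],
    [0, 0.006, 0, 0, 0, 0],
    [0, 0.005, 0, 0, 0, 0],
    [0, 0.004, 0, 0, 0, 0],
    [0, 0.003, 0, 0, 0, 0],
    [0, 0, 0, 0, 0, 0],
  ],
)

```text
time: 12.28
tcp_pos: [0.5453, 0.2599, 0.2072]
tcp_rot: [-2.498, -1.905, 0.0]
force: [-0.2, -0.4, -3.6]
grip_width: 0.0111
```

```bash
cat > st.py <<'E'
from h import *
s=ctrl.read_state();d=np.array(s['tcp_pos'])-[.5580,.2551,.1915];y=np.radians(-15.3)
X=np.array([np.cos(y),np.sin(y),0]);Y=np.array([-X[1],X[0],0]);f=np.array(s['force'])
M=R.from_rotvec(s['tcp_rot']).as_matrix()
print('t',s['time'],'rel mm',(1e3*np.array([d@X,d@Y,d[2]])).round(1),'F loc',np.round([f@X,f@Y,f[2]],2),'tq',np.round(s['wrist_torque'],2),'yaw',np.degrees(np.arctan2(M[1,1],M[0,1])),'w',s['grip_width'])
E
python3 st.py; python3 f.py w4; python3 st.py
```

```text
t 12.275 rel mm [-13.5   1.3  15.7] F loc [-0.11 -0.44 -3.59] tq [ 0.01 -0.   -0.06] yaw -15.341325291304027 w 0.01109237551374971
[0.54528357 0.25989463 0.20723125] [-0.22570242 -0.39828447 -3.58957424] -15.341325291304027
[264 159   2  25  46] [264.54347826 171.91304348] [0.5542 0.3152 0.232 ]
[311 184  28  35 840] [324.20952381 201.2       ] [0.5743 0.2973 0.232 ]
red [ 264  147   32  219 5833] [279.2122407  251.69758272] [0.5508 0.2807 0.2322]
t 12.325 rel mm [-13.7   1.3  15.7] F loc [-0.33 -0.31 -4.03] tq [-0.05  0.    0.01] yaw -15.336965877414029 w 0.011137910377797993
```

View pics/w4.png

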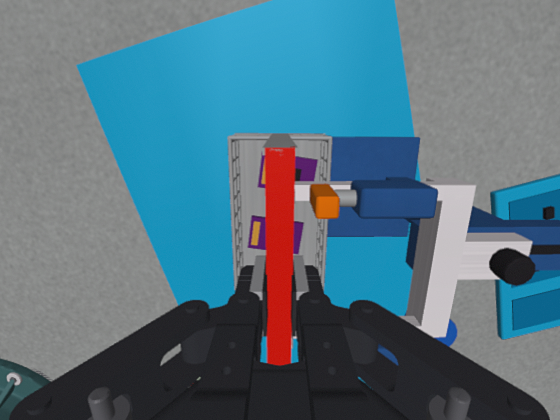

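The wrist view shows the bar (right edge at column 294) above the tips. The keeper face at column 311 is about 8–9 mm away, which matches the fit. Now I feel for contact slowly.

Emit:
carry_out(
  targets=[
    [0, 0.002, 0, 0, 0, 0],
    [0, 0.002, 0, 0, 0, 0],
    [0, 0.002, 0, 0, 0, 0],
    [0, 0.001, 0, 0, 0, 0],
    [0, 0, 0, 0, 0, 0],
  ],
)

```text
time: 12.95
tcp_pos: [0.552, 0.2581, 0.2073]
tcp_rot: [-2.498, -1.905, 0.0]
force: [0.4, -0.6, -3.7]
grip_width: 0.0112
```

Emit:
carry_out(
  targets=[
    [0, 0.001, 0, 0, 0, 0],
    [0, 0, 0, 0, 0, 0],
  ],
)

```text
time: 13.2
tcp_pos: [0.553, 0.2578, 0.2073]
tcp_rot: [2.498, 1.905, 0.0]
force: [-0.0, 0.1, -4.4]
grip_width: 0.0108
```

Emit:
carry_out(
  targets=[
    [0, 0.001, 0, 0, 0, 0],
    [0, 0, 0, 0, 0, 0],
  ],
)

```text
time: 13.45
tcp_pos: [0.5538, 0.2575, 0.2072]
tcp_rot: [-2.498, -1.905, 0.0]
force: [-0.0, 0.3, -2.1]
grip_width: 0.0109
```

Emit:
carry_out(
  targets=[
    [0, 0.001, 0, 0, 0, 0],
    [0, 0, 0, 0, 0, 0],
  ],
)

```text
time: 13.7
tcp_pos: [0.5545, 0.2574, 0.2073]
tcp_rot: [-2.497, -1.905, 0.001]
force: [-4.0, 1.4, -4.0]
grip_width: 0.0111
```

Emit:
carry_out(
  targets=[
    [0, 0.001, 0, 0, 0, 0],
    [0, 0.001, 0, 0, 0, 0],
    [0, 0.001, 0, 0, 0, 0],
    [0, 0, 0, 0, 0, 0],
    [0, 0, 0, 0, 0, 0],
  ],
)

```text
time: 14.32
tcp_pos: [0.5574, 0.2566, 0.2072]
tcp_rot: [-2.497, -1.905, 0.001]
force: [-5.8, 1.0, -2.3]
grip_width: 0.011
```

Emit:
carry_out(
  targets=[
    [0, 0.001, 0, 0, 0, 0],
    [0, 0.001, 0, 0, 0, 0],
    [0, 0, 0, 0, 0, 0],
  ],
)

```text
time: 14.7
tcp_pos: [0.5592, 0.2561, 0.2072]
tcp_rot: [-2.497, -1.905, 0.001]
force: [-7.3, 2.4, -1.7]
grip_width: 0.0106
```

```bash
python3 st.py; for i in 1 2 3; do python3 -c "
from h import *
ctrl.camera('wrist')"; python3 st.py;done
```

```text
t 14.7 rel mm [ 0.9  1.3 15.7] F loc [-7.73  0.4  -1.69] tq [0.42 1.27 0.02] yaw -15.328002355587103 w 0.010645605182840297
t 14.75 rel mm [ 0.9  1.3 15.7] F loc [-7.71  1.05 -1.41] tq [0.44 1.32 0.01] yaw -15.32781787528157 w 0.010823829429039804
t 14.8 rel mm [ 0.9  1.2 15.8] F loc [-6.8   0.53 -1.61] tq [ 0.39  1.27 -0.  ] yaw -15.326322461266479 w 0.010715843848925925
t 14.85 rel mm [ 0.9  1.3 15.7] F loc [-6.86 -1.76 -0.9 ] tq [0.37 1.32 0.02] yaw -15.326484523033342 w 0.010956803978226388
```

Emit:
carry_out(
  targets=[
    [0, 0.0005, 0.001, 0, 0, 0],
    [0, 0, 0.002, 0, 0, 0],
    [0, 0, 0.001, 0, 0, 0],
    [0, 0, 0.001, 0, 0, 0],
    [0, 0, 0.001, 0, 0, 0],
    [0, 0, 0, 0, 0, 0],
  ],
)

```text
time: 15.6
tcp_pos: [0.5596, 0.256, 0.2012]
tcp_rot: [-2.497, -1.905, 0.001]
force: [-7.3, 2.6, -0.4]
grip_width: 0.0107
```

```bash
python3 st.py
```

```text
t 15.6 rel mm [1.3 1.3 9.7] F loc [-7.75  0.52 -0.39] tq [0.46 1.34 0.05] yaw -15.321497368770139 w 0.010704126547299339
```

Emit:
carry_out(
  targets=[
    [0, 0, 0.001, 0, 0, 0],
    [0, 0, 0.001, 0, 0, 0],
    [0, 0, 0, 0, 0, 0],
  ],
)

```text
time: 15.98
tcp_pos: [0.5596, 0.256, 0.1992]
tcp_rot: [-2.497, -1.905, 0.001]
force: [-5.8, 2.0, -2.3]
grip_width: 0.0109
```

```bash
python3 st.py
```

```text
t 15.975 rel mm [1.3 1.3 7.7] F loc [-6.13  0.41 -2.33] tq [0.43 1.32 0.04] yaw -15.32411850813383 w 0.0109100752732524
```

Emit:
carry_out(
  targets=[
    [0, 0, 0.001, 0, 0, 0],
    [0, 0, 0.001, 0, 0, 0],
    [0, 0, 0.001, 0, 0, 0],
    [0, 0, 0.001, 0, 0, 0],
    [0, 0, 0.001, 0, 0, 0],
    [0, 0, 0, 0, 0, 0],
  ],
)

```text
time: 16.73
tcp_pos: [0.5596, 0.256, 0.1942]
tcp_rot: [-2.497, -1.905, 0.001]
force: [-6.5, 2.2, -1.4]
grip_width: 0.0108
```

Emit:
carry_out(
  targets=[
    [0, 0, 0.0005, 0, 0, 0],
    [0, 0, 0.0005, 0, 0, 0],
    [0, 0, 0, 0, 0, 0],
  ],
)

```text
time: 17.1
tcp_pos: [0.5596, 0.256, 0.1933]
tcp_rot: [-2.497, -1.905, 0.001]
force: [-7.4, 1.7, -1.4]
grip_width: 0.0107
```

```bash
python3 st.py
```

```text
t 17.1 rel mm [1.3 1.3 1.8] F loc [-7.62 -0.35 -1.36] tq [0.44 1.37 0.05] yaw -15.323586822446904 w 0.010663854001690383
```

Emit:
carry_out(
  targets=[
    [0, 0, 0.0005, 0, 0, 0],
    [0, 0, 0.0005, 0, 0, 0],
    [0, 0, 0, 0, 0, 0],
  ],
)

```text
time: 17.48
tcp_pos: [0.5597, 0.256, 0.1925]
tcp_rot: [-2.497, -1.905, 0.0]
force: [-7.2, 1.5, 1.3]
grip_width: 0.0107
```

Emit:
carry_out(
  targets=[
    [0, 0, 0.0005, 0, 0, 0],
    [0, 0, 0, 0, 0, 0],
  ],
)

```text
time: 17.73
tcp_pos: [0.5597, 0.256, 0.1925]
tcp_rot: [-2.497, -1.905, -0.0]
force: [-10.0, 1.1, 6.8]
grip_width: 0.0106
```

Emit:
carry_out(
  targets=[
    [0, 0, 0.0005, 0, 0, 0],
    [0, 0, 0, 0, 0, 0],
  ],
)

```text
time: 17.98
tcp_pos: [0.5597, 0.256, 0.1924]
tcp_rot: [-2.498, -1.905, -0.001]
force: [-11.4, 1.1, 11.9]
grip_width: 0.0109
```

Downward motion stopped at z = 0.1925, the same TCP height as when the basket hung on the rinse stand, with the force rising, so the bar is seated. I'll ease off and check before letting go.

Emit:
carry_out(
  targets=[
    [0, -0.0005, -0.0003, 0, 0, 0],
    [0, -0.0005, 0, 0, 0, 0],
    [0, -0.0005, 0, 0, 0, 0],
    [0, 0, 0, 0, 0, 0],
  ],
)

```text
time: 18.48
tcp_pos: [0.5594, 0.2561, 0.1925]
tcp_rot: [2.497, 1.904, 0.003]
force: [-2.7, -1.4, 6.6]
grip_width: 0.0107
```

```bash
python3 st.py; cat > v.py <<'E'
from h import *
import sys
a=ctrl.camera('scene')[:,:,::-1];b=ctrl.camera('wrist')[:,:,::-1]
cv2.imwrite(sys.argv[1],np.hstack([cv2.resize(a[150:330,380:530],(400,480),interpolation=2),cv2.resize(b[120:360,200:400],(400,480))]))
E
python3 v.py pics/v1.png
```

```text
t 18.475 rel mm [1.1 1.4 1. ] F loc [-2.21 -2.01  6.64] tq [-0.23  0.55 -0.01] yaw -15.345407125176035 w 0.0106948084037607
```

View pics/v1.png

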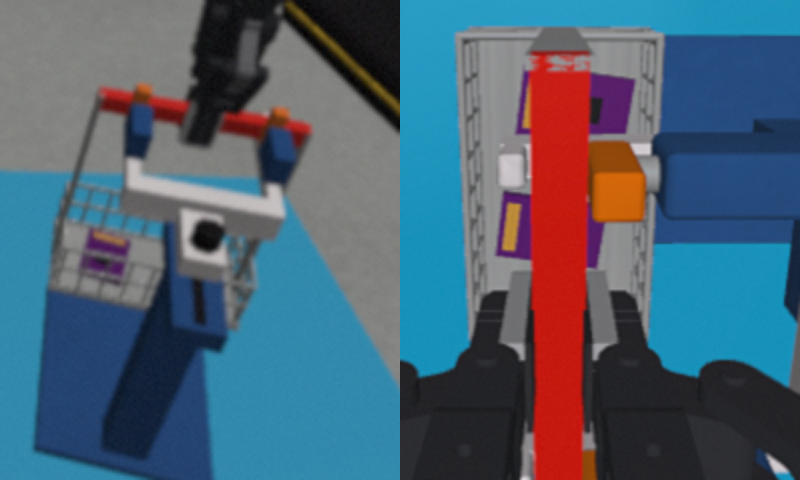

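The bar sits behind the white tip and in front of the keeper, with both boards in the basket. Now I release.

Emit:
carry_out(
  targets=[
    [0, 0, 0, 0, 0, 0],
    [0, 0, 0, 0, 0, 0],
    [0, 0, 0, 0, 0, 0],
    [0, 0, 0, 0, 0, 0],
    [0, 0, 0, 0, 0, 0],
    [0, 0, 0, 0, 0, 0],
    [0, 0, 0, 0, 0, 0],
    [0, 0, 0, 0, 0, 0],
  ],
  gripper=1,
)

```text
time: 19.58
tcp_pos: [0.5587, 0.2562, 0.1916]
tcp_rot: [2.498, 1.905, 0.0]
force: [-0.5, -0.0, -0.7]
grip_width: 0.0852
```

Emit:
carry_out(
  targets=[
    [0, 0, -0.005, 0, 0, 0],
    [0, 0, -0.01, 0, 0, 0],
    [0, 0, -0.015, 0, 0, 0],
    [0, 0, -0.02, 0, 0, 0],
    [0, 0, -0.02, 0, 0, 0],
    [0, 0, -0.02, 0, 0, 0],
    [0, 0, -0.02, 0, 0, 0],
    [0, 0, 0, 0, 0, 0],
  ],
)

```text
time: 20.58
tcp_pos: [0.5592, 0.2564, 0.3032]
tcp_rot: [2.497, 1.905, 0.004]
force: [0.1, 0.0, -1.0]
grip_width: 0.0856
```

```bash
python3 st.py; cat > v2.py <<'E'
from h import *
a=ctrl.camera('scene')[:,:,::-1];b=ctrl.camera('wrist')[:,:,::-1]
cv2.imwrite('pics/v2.png',np.hstack([cv2.resize(a[130:330,280:530],(400,320),interpolation=2),cv2.resize(b,(400,320))]))
m=model('wrist');H=cv2.cvtColor(b[:,:,::-1].copy(),cv2.COLOR_RGB2HSV).astype(int)
red=(((H[...,0]<4)|(H[...,0]>174))&(H[...,1]>150)&(H[...,2]>90)).astype(np.uint8)
n,l,st,c=cv2.connectedComponentsWithStats(red);i=1+np.argmax(st[1:,4]);ys,xs=np.nonzero(l==i)
for q in cv2.boxPoints(cv2.minAreaRect(np.c_[xs,ys].astype(np.float32))): print(q,atz(m,q,.216).round(4))
E
python3 v2.py
```

```text
t 20.575 rel mm [  0.9   1.6 111.7] F loc [ 0.05  0.02 -1.02] tq [-0.02  0.04 -0.03] yaw -15.33754539376793 w 0.0856436205302229
[269.9178  140.01274] [0.5682 0.3175 0.216 ]
[285.82147 139.82564] [0.5796 0.3145 0.216 ]
[287.5877  289.95782] [0.5485 0.1917 0.216 ]
[271.68402 290.1449 ] [0.5351 0.1951 0.216 ]
```

View pics/v2.png

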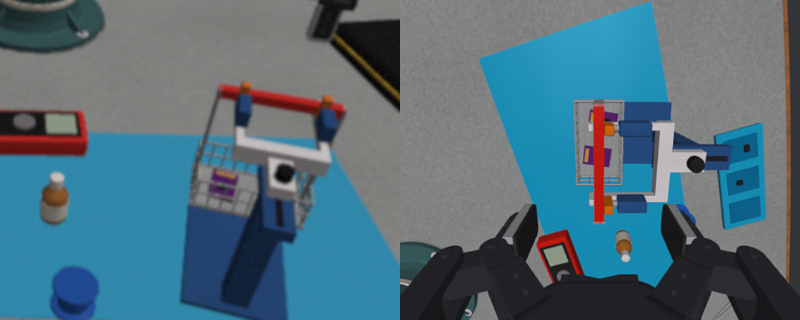

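```bash
python3 -c "
from bench import ctrl
print(ctrl.job_done())"
```

```text
the job is handed in; nothing more can be done
None
```

The basket now hangs on both sprung hooks of the drying stand with both boards in it, and the job is handed in at about 21 s of the 56 s allowed.

- **Transfer:** I gripped the bar and lifted the basket 40 mm off the rinse hooks. I carried it level to the drying stand without setting it down, then turned it about 18° to line up with the hooks.
- **Hooking:** I pushed the bar about 5.5–6 mm into the keepers at about 7.5 N, short of their 9 mm stop. I then pressed down until it stopped at the same gripper height as when it hung on the rinse stand, and let go.
- **Forces:** The press ended a little firm, at about 12–13 N against the suggested 5–10 N. The sideways force rose to about 11 N at that point, but the bar did not move further back.
- **Last checks:** After release the camera put the bar's centre at (0.558, 0.255), within 1 mm of the fitted seat and about 0.4° off in angle. The bar was behind the tips and against both keepers, the robot was clear, and the flux bottle, multimeter and spool looked undisturbed. I did not measure the final bar height from pictures; it rests on where the press stopped.
- **Disagreements:** The bar's length measured 127–131 mm in the images against the stated 134 mm. The gripper read 10.7 mm on a 12 mm bar. I took both as calibration error.

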